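# Lock a cleaned cartridge into an irrigation filter

### The job

Put the cleaned blue-topped cartridge back in the black irrigation filter: lower it in with its two pins through the entry slots, press it down against the spring as far as it goes, twist it clockwise to the stop and let the spring lift it into its notches, locked at the red marks. Feel for the bottom and the stop and never force it, since 30 N cracks the pins, and leave the tape, the pot and the jar where they stand.

Things in the scene. Friction and masses are not known exactly. Their poses are not given: they have to be found in the camera images.
- cartridge: Loose filter cartridge, 130 to 250 g, standing upright on the bench. Origin: centre of its foot, z up, x along the pins and the wing. From the foot up: grey spigot, 40 mm diameter, 54 mm long, its foot chamfered to 32 mm; blue round flange, 60 mm diameter, from 54 to 60 mm; blue wing from 60 to 92 mm. A half turn about z makes no difference.
- wing (a point): The cartridge's blue upright wing to grip, white marks on its top: 52 mm long along the cartridge's x, 12 mm thick along y, 32 mm high above the flange. This point is its centre, 76 mm above the foot.
- pins (a point): The cartridge's two round steel bayonet pins, 8 mm diameter, sticking out along +x and -x to 29 mm from the axis (right under the wing's two ends). This point lies on the axis between them, 14 mm above the foot.
- filter: Fixed black filter housing standing on the bench, 88 mm diameter, 70 mm high, pipe stubs to y = +-62 mm at 24 mm height. Origin: centre of its underside, z up. Open from above: a well of 68 mm diameter with a bayonet ring in it. The ring's entry slots lie along +x and -x, below the white marks on the rim.
- ring_top (a point): Usual top centre of the aluminium bayonet ring in the well, 58 mm above the filter's underside. The real ring, with its spring, floor, notches and stop, sits up to 8 mm higher or lower, which this point does not show. Ring 10 mm thick, bore 44 mm, two entry slots 11 mm wide reaching 33 mm from the axis.
- spring_top (a point): Usual top of the brass spring plunger (24 mm diameter) under the ring, 18 mm below the ring's top. It pushes the foot up with 2.4 N at first touch plus 0.4 N per mm. Pins pass under the ring with the foot 28 mm below the real ring's top (6.4 N); a rigid floor stops the foot at 30 mm (7.2 N, then rising steeply). Meet the floor slowly (5 mm/s): at 20 mm/s the blow alone is 30 N.
- locked_foot (a point): Usual place of the cartridge's foot when locked, 22 mm below the ring's top, 6 mm above where the pins pass. Pressed down, the cartridge turns only clockwise seen from above: 0.87 rad from the slots to the notches (11 mm wide, in the ring's underside), about 0.06 rad more to a rigid stop. Let up there, the spring lifts its pins into the notches.
- lock_mark: The two red marks on the filter's rim, along +x and -x of this frame: the direction of the cartridge's pins and wing when locked (0.87 rad clockwise from the entry slots). Origin: centre of the filter's top, z up. Turning on against the stop, 0.3 N m already loads the pins with some 25 N.
- tape: Orange roll of tape lying flat, 60 mm diameter, 24 mm high. Origin: centre of its underside. Leave alone.
- pot: Terracotta pot, 84 mm diameter at the rim, 75 mm high. Origin: centre of its underside. Leave alone.
- jar: Green glass jar with white cap, 56 mm diameter, 70 mm high. Origin: centre of its underside. Leave alone.
Not all that is in view belongs to the job. There is more than one size of the cartridge; the one meant has the size given above.

How it is judged (in metres and radians):
On the way, in this order (a step that is already met when the one before it is completed fails the run):
1. the cartridge stands in the filter, wing in line with the entry slots, and is pressed against the spring (horizontal distance between cartridge and filter below 0.004 m and z of cartridge in the frame of filter below 0.04 m and angle between the x axis of cartridge and the x axis of filter, either way round below 0.15 rad and contact force between cartridge and filter above 4 N), for 0.1 s.
2. pressed down with its pins under the ring, the cartridge is turned to the red marks (angle between the x axis of cartridge and the x axis of lock_mark, either way round below 0.12 rad and z of cartridge in the frame of filter below 0.039 m and horizontal distance between cartridge and filter below 0.004 m), for 0.05 s.
At the end, for the whole second after the job is handed in: The cartridge is locked in the filter, held up in its notches by the spring: wing within 0.1 rad of the red marks, axes within 4 mm, foot 26.8 to 45.2 mm above the filter's underside, upright within 0.07 rad, at rest (angle between the x axis of cartridge and the x axis of lock_mark, either way round below 0.1 rad and horizontal distance between cartridge and filter below 0.004 m and z of cartridge in the frame of filter between 0.0268 and 0.0452 m and angle between cartridge's own z axis and vertical below 0.07 rad and linear speed of cartridge below 0.01 m/s and contact force between cartridge and filter above 1 N); the robot touches nothing.
It fails at once if the cartridge is forced against the filter with more than 30 N (contact force between cartridge and filter above 30 N).
It fails at once if the tape, the pot or the jar is moved by more than 20 mm (distance of any of tape, pot, jar from where it was at the start of the episode above 0.02 m).
It also fails if it takes over 64 s, if anything falls off the work surface, if the arm or the gripper's body presses on something with over 40 N, if the wrist force passes 120 N, or if a joint passes its speed limit or range.

### The arm

A 6-joint arm with a two-finger parallel gripper is mounted at the origin on the work surface. World frame = base frame: x ahead of the robot, y to its left, z up, the work surface at z = 0. Lengths are in m, angles in degrees, forces in N, time in s.
With the tool pointing down it reaches from about 0.275 to 1 m from the base axis. Payload 8.4 kg.
Tool frame: the origin (TCP) lies at the very end of the fingers, on their centre line; the grasp point (between the pads) lies 19 mm behind it (ctrl.grip_point_offset is the distance from the TCP to the grasp point, in m); z points along the fingers, y is the line along which they close (so a half turn about z gives the same grasp; the last joint's range is limited). The gripper opens to 85 mm and grips with 20 to 120 N. Pads are 22 mm wide; open, the fingers measure 114 mm over their backs; the gripper's body (76 mm by 85 mm) begins 54 mm behind the grasp point. The pads swing forward as they close: fully open they stand 13 mm farther back than shut.
Start: joints at [63.174, 20.225, 93.587, -0, 66.188, -0.138], TCP at [0.281, 0.558, 0.231] pointing down, gripper open.
Joint ranges: [-150.9, 150.9], [-52.94, 120.26], [3.33, 152.33], [-74.26, 254.26], [0, 154.13], [-172.89, 172.89]. Speed limits (degrees/s): [127.2, 127.2, 159.86, 180, 180, 180].

### API

Orientations are given as [roll, pitch, yaw] about the fixed x, y, z axes, in that order (R = Rz(yaw) Ry(pitch) Rx(roll)).
In Python, from bench import ctrl gives the robot as it stands.
- The arm moves only by the shell command python3 -m creep 'ROWS' [OPENING] [FORCE]. ROWS is JSON, a list of rows, each a list of 6 numbers: the shift along the tool's x, y, z in mm, then the turn, a rotation vector about the tool's x, y, z in degrees. A call has 1 to 12 rows; each row shifts and turns the commanded pose from where the row before left it, along the tool's axes as they then stand; what a row does not reach is not made up. A row lasts 1/10 s, in which the tool goes at most 50 mm and 8.59 degrees, less where a joint would pass 70% of its speed; a pose out of reach is approached as far as the arm can. A call with a gripper value outside its range is refused whole. OPENING is the closure, from 0 (fully open) to 1 (shut), set as the call begins (- or left out, the last holds). The fingers move at their own pace and stop on an object; FORCE is the grip in N (left out, the last holds). Time passes only in rows, so rows that do not move let the fingers close. It gives the time, the measured TCP pose, the force, the opening and the grip force at its end, in the units of the state.
- ctrl.sense(): the state, without advancing time (a new reading comes with each control period).
- ctrl.camera(name): name is "scene" or "top"; returns the picture (400x640x3 uint8, red, green, blue); there is no depth.
- ctrl.camera_info(name): a dict with "fovy" (degrees; the focal length in pixels is half the picture's height over the tangent of half this angle, whatever the lens; pixels are square), "cx", "cy" (the principal point, pixels), "k1" (the pictures are not rectified: a ray, as slopes to the right and down, at radius r is drawn at 1 + k1 r^2 times it, then the intrinsics apply), "pose" (4x4, takes a point from camera to world coordinates). Camera axes: x right, y up, looking along -z (the intrinsics and any distortion apply to the point x, -y, -z); pixel columns grow to the right and rows downward; lengths in m; the calibration is good to about 2 mm. A picture is of the moment at which its call begins. camera_info takes no time and is no camera call.
- ctrl.finish_job(): hands the job in; it is judged then, once.
The state is a dict: "clock": time; "q": joint angles; "qvel": joint speeds; "tau": joint torques, N m; "position": TCP position; "tcp_rot": TCP orientation; "force": force on the tool from outside, world axes, zero at the start; "moment": the same for the moment, N m; "width": finger opening in m; "grip_force": force on a finger pad.
Only numpy, scipy, OpenCV 4.12 (cv2) and the standard library are available. Lean on these libraries where they do the work, as an engineer would, in place of code of your own. Each camera call takes 0.05 s, during which the arm holds its last target. There are 200 camera calls.

## Working session

There is one attempt and no reset: what is moved stays moved. The work goes in short steps, Python scripts to look and compute and a shell command to move; the robot and the scene stay as the last step left them, time stands still between calls to the robot, and variables do not carry over. Pictures are saved under pics/ and viewed, at most 10 in all, crops included, and the job is handed in when it is done.

```bash
mkdir -p pics; ls
cat > h.py <<'E'
import numpy as np, cv2
from bench import ctrl
def snap(n,f):
    im=ctrl.camera(n); cv2.imwrite('pics/'+f,im[:,:,::-1]); np.save('pics/'+f+'.npy',im); return im
def ray(n,u,v):
    c=ctrl.camera_info(n); f=200/np.tan(np.radians(c['fovy'])/2)
    d=np.array([(u-c['cx'])/f,(v-c['cy'])/f]); s=d.copy()
    for _ in range(30): s=d/(1+c['k1']*(s@s))
    P=np.array(c['pose']); return P[:3,3],P[:3,:3]@np.array([s[0],-s[1],-1])
def onz(n,u,v,z):
    o,d=ray(n,u,v); return (o+d*(z-o[2])/d[2])
def pix(n,p):
    c=ctrl.camera_info(n); f=200/np.tan(np.radians(c['fovy'])/2)
    P=np.array(c['pose']); q=P[:3,:3].T@(np.array(p)-P[:3,3]); s=np.array([q[0],-q[1]])/-q[2]
    s=s*(1+c['k1']*(s@s)); return s*f+[c['cx'],c['cy']]
E
python3 - <<'E'
from h import *
for n in ('scene','top'):
    snap(n,n+'0.png'); print(ctrl.camera_info(n))
print(ctrl.sense())
E
```

```text
pics
{'fovy': 47.41303164091981, 'cx': 316.8406452680847, 'cy': 206.8235539335672, 'k1': -0.1345789457904026, 'pose': array([[-0.82426693, -0.44679307,  0.34779301,  0.92944849],
       [ 0.56614935, -0.6587031 ,  0.49556547,  0.53966422],
       [ 0.00767711,  0.60538101,  0.79589879,  0.84368531],
       [ 0.        ,  0.        ,  0.        ,  1.        ]])}
{'fovy': 55.47683929086571, 'cx': 318.0635436468352, 'cy': 198.83917892218014, 'k1': 0.027271778107211233, 'pose': array([[-0.01369483,  0.99384653, -0.10991597,  0.51672921],
       [-0.99989974, -0.013216  ,  0.00508365,  0.06079062],
       [ 0.00359971,  0.10997457,  0.99392788,  0.85774487],
       [ 0.        ,  0.        ,  0.        ,  1.        ]])}
{'clock': 0.1, 'q': array([ 6.31746717e+01,  2.02579965e+01,  9.36245386e+01,  5.05308151e-06,
        6.61892106e+01, -1.38152165e-01]), 'qvel': array([-0.01603954,  0.01492778, -0.13642759, -0.061921  ,  0.07812719,
       -0.01227891]), 'tau': array([ 3.49127440e-04, -6.06364489e+01, -3.42814887e+01,  9.11213010e-05,
        4.06639781e-03,  4.69878967e-05]), 'position': array([0.28051087, 0.5580317 , 0.23064452]), 'tcp_rot': array([-1.79928255e+02, -1.77614068e-04,  1.53312822e+02]), 'force': array([-0.60968598, -0.08186942,  0.03829999]), 'moment': array([ 0.01512744,  0.04096569, -0.00363883]), 'grip_force': 0.0, 'width': 0.08541761835637765}
```

View pics/top0.png

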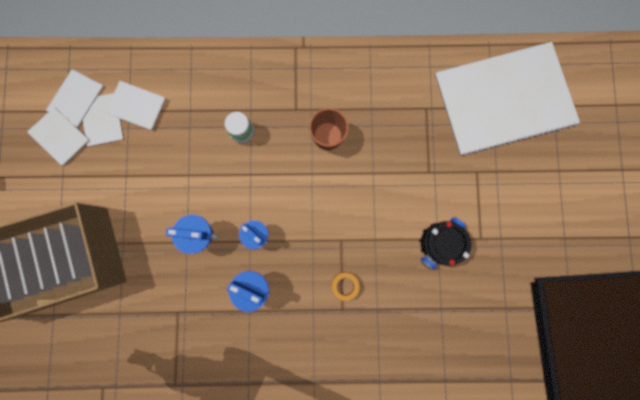

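View pics/scene0.png

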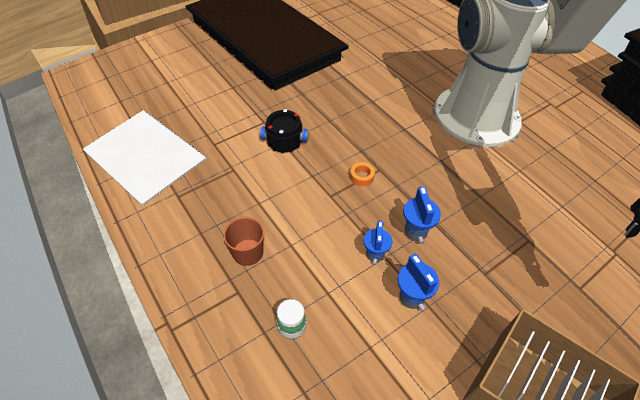

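The top view shows three blue-topped cartridges: a large one at (190,234), a small one at (253,235) and another large one at (248,291). The filter is at (446,243), with white marks at about (435,231) and (466,255) and red marks at about (449,224) and (452,262). The tape is at (345,287), the pot at (329,128) and the jar at (238,126). Next I measure sizes.

```bash
cat > m.py <<'E'
from h import *
def marks(n,im,box,kind):
    x0,y0,x1,y1=box; h=cv2.cvtColor(im,cv2.COLOR_RGB2HSV)
    H,S,V=[h[:,:,i].astype(int) for i in range(3)]
    m={'blue':(H>100)&(H<130)&(S>150)&(V>60),'white':(S<70)&(V>150),'red':((H<6)|(H>174))&(S>140)&(V>110)}[kind]
    z=np.zeros(m.shape,np.uint8); z[y0:y1,x0:x1]=m[y0:y1,x0:x1]
    k,l,st,c=cv2.connectedComponentsWithStats(z)
    return [(st[i,4],c[i].round(2).tolist(),st[i,:4].tolist()) for i in range(1,k) if st[i,4]>3],l
if __name__=='__main__':
    for n,boxes in (('top',[(150,190,290,330),(415,205,480,280)]),('scene',[(350,170,460,320),(250,100,320,160)])):
        im=np.load(f'pics/{n}0.png.npy')
        for b in boxes:
            for k in ('blue','white','red'):
                print(n,k); r,l=marks(n,im,b,k)
                for q in r:print('  ',q)
E
python3 m.py
python3 - <<'E'
import cv2
a=cv2.imread('pics/top0.png'); b=cv2.imread('pics/scene0.png')
A=cv2.resize(a[200:320,160:280],(400,400),interpolation=2); B=cv2.resize(a[210:275,413:478],(400,400),interpolation=2)
cv2.imwrite('pics/z0.png',cv2.hconcat([A,B]))
E
```

```text
top blue
   (np.int32(977), [191.53, 233.85], [173, 216, 38, 36])
   (np.int32(450), [253.62, 234.36], [240, 222, 27, 26])
   (np.int32(996), [248.91, 290.41], [230, 272, 38, 39])
top white
   (np.int32(10), [192.0, 213.5], [190, 213, 5, 2])
   (np.int32(6), [184.5, 215.0], [183, 214, 4, 3])
   (np.int32(7), [198.14, 214.86], [196, 214, 5, 3])
   (np.int32(11), [178.0, 218.73], [175, 216, 7, 6])
   (np.int32(13), [253.23, 219.54], [250, 219, 7, 2])
   (np.int32(7), [246.29, 221.43], [244, 220, 5, 4])
   (np.int32(4), [261.5, 222.0], [261, 221, 2, 3])
   (np.int32(4), [174.0, 223.5], [173, 223, 3, 2])
   (np.int32(9), [240.44, 225.22], [239, 223, 4, 5])
   (np.int32(7), [165.71, 229.14], [165, 227, 3, 5])
   (np.int32(14), [244.5, 228.5], [243, 227, 4, 4])
   (np.int32(29), [171.72, 231.76], [168, 230, 8, 5])
   (np.int32(28), [194.5, 234.5], [191, 233, 8, 4])
   (np.int32(15), [256.47, 239.33], [255, 237, 4, 5])
   (np.int32(32), [233.5, 288.84], [230, 286, 8, 6])
   (np.int32(28), [254.25, 298.96], [251, 297, 7, 5])
   (np.int32(4), [233.5, 306.5], [232, 305, 4, 4])
top red
top blue
[... 941 characters left out ...]
9, 237, 5, 5])
   (np.int32(26), [416.04, 258.81], [413, 256, 7, 7])
   (np.int32(12), [374.5, 260.67], [373, 259, 4, 5])
   (np.int32(28), [429.79, 277.61], [427, 274, 7, 8])
   (np.int32(25), [421.76, 306.44], [419, 304, 6, 6])
scene red
scene blue
   (np.int32(38), [262.32, 132.82], [261, 127, 4, 13])
   (np.int32(38), [304.18, 135.11], [303, 129, 4, 13])
scene white
   (np.int32(11), [284.64, 110.09], [283, 109, 4, 3])
   (np.int32(6), [260.17, 129.5], [260, 127, 2, 6])
   (np.int32(11), [280.64, 131.09], [279, 130, 4, 3])
   (np.int32(5), [301.4, 133.4], [301, 132, 2, 4])
scene red
   (np.int32(9), [295.44, 114.33], [294, 113, 4, 3])
   (np.int32(11), [269.91, 126.73], [268, 125, 5, 4])
```

View pics/z0.png

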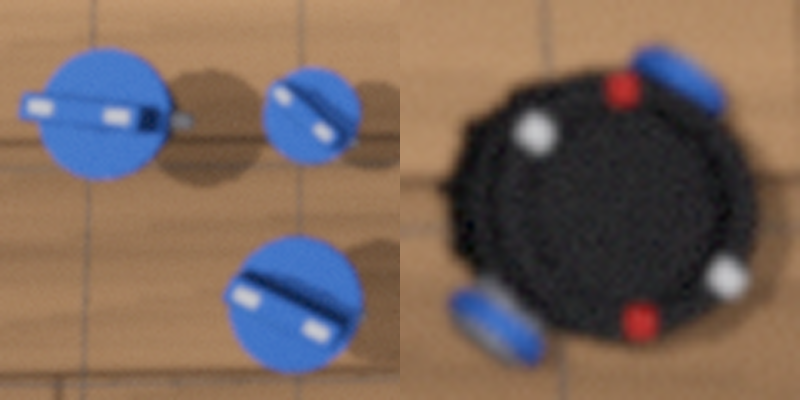

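The zoomed crop shows the left cartridge and the lower one with similar flanges, and the right one clearly smaller. In the filter crop the white and red rim marks are clear. I now triangulate the wing marks to get heights and lengths.

```bash
cat > t.py <<'E'
from h import *
def tri(a,b):
    o1,d1=ray('top',*a);o2,d2=ray('scene',*b)
    A=np.stack([d1,-d2],1);s=np.linalg.lstsq(A,o2-o1,rcond=None)[0]
    p,q=o1+d1*s[0],o2+d2*s[1]; return (p+q)/2,np.linalg.norm(p-q)
if __name__=='__main__':
    pr={'A':[((171.72,231.76),(429.79,277.61)),((194.5,234.5),(416.04,258.81))],
    'B':[((244.5,228.5),(379,237.5)),((256.47,239.33),(380,224))],
    'C':[((233.5,288.84),(429,206.85)),((254.25,298.96),(422.8,190.35))],
    'Fw':[((434.59,231.12),(280.64,131.09)),((466,255),(284.64,110.09))],
    'Fr':[((448.83,224),(269.91,126.73)),((451.78,262.3),(295.44,114.33))]}
    for k,v in pr.items():
        P=[tri(*x) for x in v]; d=P[1][0]-P[0][0]
        print(k,[(p.round(4),round(e,4)) for p,e in P],'mid',((P[0][0]+P[1][0])/2).round(4),'sep',np.linalg.norm(d).round(4),'ang',np.degrees(np.arctan2(d[1],d[0])).round(1))
    for nm,c,zs in (('A',(173,216,38,36),(.054,.06,.066,.075)),('B',(240,222,27,26),(.06,.05)),('C',(230,272,38,39),(.06,.05))):
        for z in zs:
            x,y,w,h=c; print(nm,z,(onz('top',x+w/2,y,z)-onz('top',x+w/2,y+h,z)).round(4)[:2],(onz('top',x,y+h/2,z)-onz('top',x+w,y+h/2,z)).round(4)[:2],onz('top',x+w/2-.5,y+h/2-.5,z).round(4))
E
python3 t.py
```

```text
A [(array([0.5381, 0.3375, 0.1249]), np.float64(0.0004)), (array([0.5324, 0.294 , 0.1252]), np.float64(0.0))] mid [0.5352 0.3157 0.125 ] sep 0.0439 ang -97.5
B [(array([0.5435, 0.2047, 0.0943]), np.float64(0.0)), (array([0.5215, 0.1807, 0.0949]), np.float64(0.0002))] mid [0.5325 0.1927 0.0946] sep 0.0325 ang -132.4
C [(array([0.4295, 0.2185, 0.1251]), np.float64(0.0001)), (array([0.4103, 0.1794, 0.1246]), np.float64(0.0003))] mid [0.4199 0.1989 0.1249] sep 0.0435 ang -116.2
Fw [(array([ 0.5338, -0.1819,  0.0725]), np.float64(0.0005)), (array([ 0.4844, -0.2432,  0.0721]), np.float64(0.0))] mid [ 0.5091 -0.2125  0.0723] sep 0.0787 ang -128.8
Fr [(array([ 0.5476, -0.2115,  0.0717]), np.float64(0.0009)), (array([ 0.4703, -0.2137,  0.072 ]), np.float64(0.0005))] mid [ 0.5089 -0.2126  0.0719] sep 0.0774 ang -178.4
A 0.054 [0.0751 0.0018] [0.0012 0.0791] [0.5361 0.3229 0.054 ]
A 0.06 [0.0746 0.0018] [0.0012 0.0785] [0.5359 0.321  0.06  ]
A 0.066 [0.074  0.0018] [0.0012 0.0779] [0.5358 0.319  0.066 ]
A 0.075 [0.0732 0.0018] [0.0012 0.077 ] [0.5356 0.3161 0.075 ]
B 0.06 [0.054  0.0003] [0.0008 0.0562] [0.5319 0.1934 0.06  ]
B 0.05 [0.0546 0.0003] [0.0008 0.0569] [0.5321 0.1951 0.05  ]
C 0.06 [0.078  0.0007] [0.0013 0.0776] [0.4169 0.2018 0.06  ]
C 0.05 [0.079  0.0007] [0.0013 0.0786] [0.4156 0.2036 0.05  ]
```

```bash
cat > d.py <<'E'
from h import *
from scipy.spatial.transform import Rotation as R
import sys
def delta(x,y,z,yaw):
    s=ctrl.sense(); p=s['position']; Rt=R.from_euler('xyz',s['tcp_rot'],degrees=True)
    Rg=R.from_euler('xyz',[180,0,yaw],degrees=True)
    print('pos',p.round(4),'rot',s['tcp_rot'].round(2),'F',s['force'].round(2),'M',s['moment'].round(3),'w',s['width'].round(4),'g',s['grip_force'],'t',s['clock'])
    print('shift mm in tool',(Rt.inv().apply(np.array([x,y,z])-p)*1000).round(2),'turn',(Rt.inv()*Rg).as_rotvec(degrees=True).round(2))
if __name__=='__main__': delta(*map(float,sys.argv[1:]))
E
python3 - <<'E'
from t import *
for nm,z,pts in (('B',.092,[((244.5,228.5),(379,237.5)),((256.47,239.33),(380,224))]),('Fw',.07,[((434.59,231.12),(280.64,131.09)),((466,255),(284.64,110.09))]),('Fr',.07,[((448.83,224),(269.91,126.73)),((451.78,262.3),(295.44,114.33))])):
    for i,n in enumerate(('top','scene')):
        P=[onz(n,*p[i],z) for p in pts]; d=P[1]-P[0]
        print(nm,n,((P[0]+P[1])/2).round(4),np.degrees(np.arctan2(d[1],d[0])).round(1))
E
python3 d.py 0.5325 0.1927 0.23 47.6
```

```text
B top [0.5326 0.1931 0.092 ] -132.4
B scene [0.5311 0.1915 0.092 ] -132.7
Fw top [ 0.509  -0.2132  0.07  ] -128.8
Fw scene [ 0.508  -0.2149  0.07  ] -129.1
Fr top [ 0.509  -0.2134  0.07  ] -178.7
Fr scene [ 0.5078 -0.2144  0.07  ] -177.7Traceback (most recent call last):
  File "d.py", line 9, in <module>
    if __name__=='__main__': delta(*map(float,sys.argv[1:]))
                             ~~~~~^^^^^^^^^^^^^^^^^^^^^^^^^^
  File "d.py", line 7, in delta
    print('pos',p.round(4),'rot',s['tcp_rot'].round(2),'F',s['force'].round(2),'M',s['moment'].round(3),'w',s['width'].round(4),'g',s['grip_force'],'t',s['clock'])
                                                                                                            ^^^^^^^^^^^^^^^^
AttributeError: 'float' object has no attribute 'round'
```

```bash
sed -i "s/s\['width'\].round(4)/round(s['width'],4)/" d.py; python3 d.py 0.532 0.1925 0.23 47.5
```

```text
pos [0.2805 0.558  0.2306] rot [-179.93   -0.    153.31] F [-0.61 -0.08  0.04] M [ 0.015  0.041 -0.004] w 0.0854 g 0.0 t 0.1
shift mm in tool [-388.87 -213.64    0.91] turn [-5.0000e-02  7.0000e-02  1.0581e+02]
```

```bash
python3 -m creep '[[-15,-9,0,0,0,0],[-30,-16,0,0,0,0],[-38,-21,0,0,0,0],[-38,-21,0,0,0,0],[-38,-21,0,0,0,0],[-38,-21,0,0,0,0],[-38,-21,0,0,0,0],[-38,-21,0,0,0,0],[-38,-21,0,0,0,0],[-38,-21,0,0,0,0],[-25,-13,0,0,0,0],[-15,-8,0,0,0,0]]' 0 40
python3 -m creep '[[0,0,0,0,0,8.5],[0,0,0,0,0,8.5],[0,0,0,0,0,8.5],[0,0,0,0,0,8.5],[0,0,0,0,0,8.5],[0,0,0,0,0,8.5],[0,0,0,0,0,8.5],[0,0,0,0,0,8.5],[0,0,0,0,0,8.5],[0,0,0,0,0,8.5],[0,0,0,0,0,8.5],[0,0,0,0,0,8.5]]'
python3 d.py 0.532 0.1925 0.13 47.5
```

```text
clock: 1.3
position: [0.5329, 0.1897, 0.2311]
tcp_rot: [-180.0, 0.0, 153.2]
force: [-0.3, -0.1, -0.4]
width: 0.0856
grip_force: 0.0
clock: 2.5
position: [0.5316, 0.1925, 0.2311]
tcp_rot: [-180.0, 0.0, 51.0]
force: [0.3, -0.1, 0.5]
width: 0.0855
grip_force: 0.0
pos [0.5316 0.1925 0.2311] rot [-1.7998e+02  3.0000e-02  5.0990e+01] F [ 0.27 -0.07  0.49] M [-0.007 -0.033  0.011] w 0.0855 g 0.0 t 2.5
shift mm in tool [  0.32   0.38 101.09] turn [-0.02  0.03  3.49]
```

```bash
python3 -m creep '[[0,0,15,0,0,3.5],[0,0,25,0,0,0],[0,0,25,0,0,0],[0,0,25,0,0,0],[0,0,25,0,0,0],[0,0,20,0,0,0],[0,0,15,0,0,0],[0,0,10,0,0,0],[0,0,5,0,0,0],[0,0,0,0,0,0]]' 0 40
python3 - <<'E'
from h import *
a=snap('top','top1.png'); b=snap('scene','scene1.png')
A=cv2.resize(a[195:275,213:293],(400,400),interpolation=2); B=cv2.resize(b[190:290,330:430],(400,400),interpolation=2)
cv2.imwrite('pics/z1.png',cv2.hconcat([A,B])[:,:,::-1])
E
python3 d.py 0.532 0.1925 0.066 47.5
```

```text
clock: 3.5
position: [0.5321, 0.1925, 0.0661]
tcp_rot: [-180.0, 0.0, 47.8]
force: [-0.2, 0.1, -0.3]
width: 0.0854
grip_force: 0.0
pos [0.5326 0.1927 0.0669] rot [ 1.7997e+02 -5.0000e-02  4.7810e+01] F [ 0.65  0.08 -0.02] M [-0.011  0.     0.024] w 0.0857 g 0.0 t 3.6
shift mm in tool [-0.55 -0.34  0.92] turn [ 0.03 -0.05  0.31]
```

View pics/z1.png

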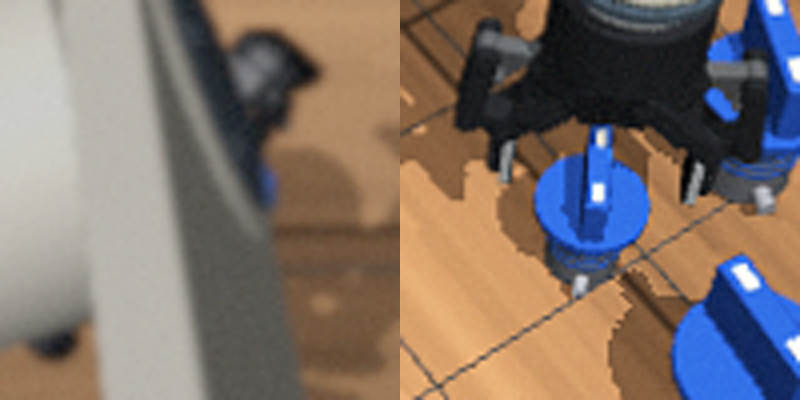

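The scene crop shows the open fingers on either side of the small cartridge's wing, roughly centred, with neighbours clear. Closing.

```bash
python3 -m creep '[[0,0,0,0,0,0.3],[0,0,0,0,0,0],[0,0,0,0,0,0],[0,0,0,0,0,0],[0,0,0,0,0,0],[0,0,0,0,0,0],[0,0,0,0,0,0],[0,0,0,0,0,0]]' 1 50
python3 -m creep '[[0,0,0,0,0,0],[0,0,0,0,0,0],[0,0,-5,0,0,0],[0,0,-10,0,0,0],[0,0,-20,0,0,0],[0,0,-25,0,0,0],[0,0,-25,0,0,0],[0,0,-25,0,0,0],[0,0,-20,0,0,0],[0,0,-10,0,0,0]]'
python3 d.py 0.5085 -0.2138 0.206 51.1
```

```text
clock: 4.4
position: [0.5324, 0.1926, 0.0665]
tcp_rot: [180.0, -0.0, 47.5]
force: [0.1, 0.5, 4.9]
width: 0.0111
grip_force: 49.4
clock: 5.4
position: [0.5327, 0.1927, 0.2086]
tcp_rot: [179.9, -0.1, 47.5]
force: [0.1, 0.2, -2.1]
width: 0.0112
grip_force: 48.8
pos [0.5327 0.1927 0.2086] rot [ 1.7993e+02 -1.2000e-01  4.7510e+01] F [ 0.11  0.23 -2.09] M [ 0.029 -0.02  -0.019] w 0.0112 g 48.8317608833313 t 5.4
shift mm in tool [-316.09  256.68    2.17] turn [ 0.07 -0.12 -3.59]
```

```bash
python3 -m creep '[[-12,10,0,0,0,0],[-24,19,0,0,0,0],[-32,26,0,0,0,0],[-32,26,0,0,0,0],[-32,26,0,0,0,0],[-32,26,0,0,0,0],[-32,26,0,0,0,0],[-32,26,0,0,0,0],[-32,26,0,0,0,0],[-27,22,0,0,0,0],[-18,15,0,0,0,0],[-11,3,0,0,0,-3.6]]'
python3 -m creep '[[0,0,0,0,0,0],[0,0,0,0,0,0],[0,0,0,0,0,0]]'
python3 d.py 0.5085 -0.2138 0.15 51.1
```

```text
clock: 6.6
position: [0.5025, -0.2127, 0.205]
tcp_rot: [-179.9, 0.1, 51.0]
force: [0.3, -0.4, -1.9]
width: 0.0112
grip_force: 48.9
clock: 6.9
position: [0.5035, -0.2094, 0.2058]
tcp_rot: [-179.9, 0.0, 51.1]
force: [0.5, 0.6, -2.5]
width: 0.0112
grip_force: 48.9
pos [ 0.5035 -0.2094  0.2058] rot [-1.7994e+02  1.0000e-02  5.1070e+01] F [ 0.52  0.62 -2.47] M [ 0.027 -0.011 -0.003] w 0.0112 g 48.922582268714905 t 6.9
shift mm in tool [-0.24  6.72 55.82] turn [-0.06  0.01 -0.03]
```

```bash
python3 -m creep '[[0,2,5,0,0,0],[0,2.7,10,0,0,0],[0,2,15,0,0,0],[0,0,15,0,0,0],[0,0,10,0,0,0],[0,0,3,0,0,0],[0,0,0,0,0,0],[0,0,0,0,0,0],[0,0,0,0,0,0]]'
python3 - <<'E'
from h import *
a=snap('top','top2.png'); b=snap('scene','scene2.png')
A=cv2.resize(a[203:283,405:485],(400,400),interpolation=2); B=cv2.resize(b[70:170,235:335],(400,400),interpolation=2)
cv2.imwrite('pics/z2.png',cv2.hconcat([A,B])[:,:,::-1])
E
python3 d.py 0.5085 -0.2138 0.15 51.1
```

```text
clock: 7.8
position: [0.5095, -0.2145, 0.1489]
tcp_rot: [179.9, -0.0, 51.1]
force: [-0.5, -0.0, -2.3]
width: 0.0109
grip_force: 48.9
pos [ 0.5094 -0.2144  0.1489] rot [ 1.7994e+02 -2.0000e-02  5.1110e+01] F [ 0.1   0.47 -2.03] M [ 0.044  0.061 -0.054] w 0.0109 g 48.89270782470703 t 7.9
shift mm in tool [-0.06 -1.09 -1.14] turn [ 0.06 -0.02  0.01]
```

View pics/z2.png

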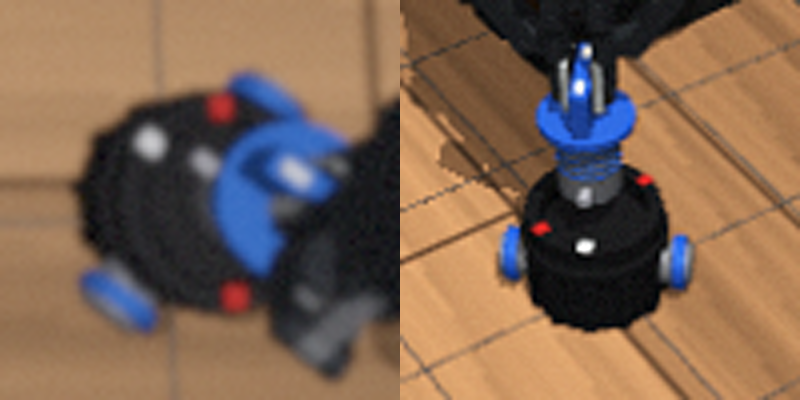

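The cartridge hangs above the filter. In the scene crop both wing marks (about (281,82) and (280,91)), the near pin (281,119) and the rim marks are visible. In the top crop the flange covers the well's right side, with one wing mark at about (464,237). The axis check follows.

Run:
```python
from t import *
from m import marks
a=np.load('pics/top2.png.npy');b=np.load('pics/scene2.png.npy')
for n,im,bx in (('top',a,(430,220,475,260)),('scene',b,(270,75,295,135))):
    for k in ('white','red'):
        for q in marks(n,im,bx,k)[0]: print(n,k,q)
u=np.array([np.cos(np.radians(51.1)),np.sin(np.radians(51.1)),0]); c=np.array([.509,-.2148,0])
for s in (1,-1):
  for n in ('top','scene'):
    print(n,s,'wing',pix(n,c+s*.0162*u+[0,0,.175]).round(1),'pinend',pix(n,c+s*.027*u+[0,0,.097]).round(1),'rimwhite',pix(n,np.array([.5084,-.214,.07])+s*.0393*u).round(1))
```

```text
top white (np.int32(8), [471.0, 228.25], [469, 227, 5, 4])
top white (np.int32(17), [434.59, 231.12], [433, 229, 4, 5])
top white (np.int32(7), [445.86, 235.29], [445, 234, 3, 3])
top white (np.int32(20), [463.75, 237.1], [461, 235, 6, 5])
top red (np.int32(23), [448.83, 224.0], [447, 222, 5, 5])
scene white (np.int32(4), [281.5, 82.5], [281, 82, 2, 2])
scene white (np.int32(5), [275.4, 86.4], [275, 85, 2, 4])
scene white (np.int32(6), [279.5, 91.0], [279, 90, 2, 3])
scene white (np.int32(6), [280.83, 118.17], [280, 117, 3, 3])
scene white (np.int32(11), [280.64, 131.09], [279, 130, 4, 3])
scene red (np.int32(7), [270.57, 126.57], [270, 125, 3, 4])
top 1 wing [464.3 237.7] pinend [444.7 234.6] rimwhite [435.1 231.4]
scene 1 wing [279.2  91.2] pinend [280.4 119.7] rimwhite [280.7 131.4]
top -1 wing [479.3 249.1] pinend [467.  251.6] rimwhite [466.3 255.3]
scene -1 wing [281.   82.6] pinend [283.2 105.2] rimwhite [284.6 110.3]
```

```bash
cat > chk.py <<'E'
from bench import ctrl
import sys
s=ctrl.sense(); f=s['force']; m=s['moment']; p=s['position']
print('t %.1f z %.4f xy %.4f %.4f yaw %.1f F %.1f %.1f %.1f M %.2f %.2f %.2f w %.4f'%(s['clock'],p[2],p[0],p[1],s['tcp_rot'][2],*f,*m,s['width']))
sys.exit(int(f[2]>float(sys.argv[1]) or abs(f[0])+abs(f[1])>float(sys.argv[2]) or abs(m[2])>float(sys.argv[3])))
E
python3 -m creep '[[0,-0.5,2,0,0,0],[0,0,5,0,0,0],[0,0,5,0,0,0],[0,0,2,0,0,0],[0,0,0,0,0,0]]' >/dev/null; C="python3 chk.py 2 4 0.3"; $C &&
python3 -m creep '[[0,0,0.7,0,0,0],[0,0,0.7,0,0,0],[0,0,0.6,0,0,0]]' >/dev/null && $C && 
python3 -m creep '[[0,0,0.7,0,0,0],[0,0,0.7,0,0,0],[0,0,0.6,0,0,0]]' >/dev/null && $C && 
python3 -m creep '[[0,0,0.7,0,0,0],[0,0,0.7,0,0,0],[0,0,0.6,0,0,0]]' >/dev/null && $C && 
python3 -m creep '[[0,0,0.7,0,0,0],[0,0,0.7,0,0,0],[0,0,0.6,0,0,0]]' >/dev/null && $C && 
python3 -m creep '[[0,0,0.7,0,0,0],[0,0,0.7,0,0,0],[0,0,0.6,0,0,0]]' >/dev/null && $C && 
python3 -m creep '[[0,0,0.7,0,0,0],[0,0,0.7,0,0,0],[0,0,0.6,0,0,0]]' >/dev/null && $C && 
python3 -m creep '[[0,0,0.7,0,0,0],[0,0,0.7,0,0,0],[0,0,0.6,0,0,0]]' >/dev/null && $C && 
python3 -m creep '[[0,0,0.7,0,0,0],[0,0,0.7,0,0,0],[0,0,0.6,0,0,0]]' >/dev/null && $C && 
python3 -m creep '[[0,0,0.7,0,0,0],[0,0,0.7,0,0,0],[0,0,0.6,0,0,0]]' >/dev/null && $C && 
python3 -m creep '[[0,0,0.7,0,0,0],[0,0,0.7,0,0,0],[0,0,0.6,0,0,0]]' >/dev/null && $C
```

```text
t 8.4 z 0.1337 xy 0.5082 -0.2138 yaw 51.1 F 0.6 -0.9 -0.8 M 0.03 0.02 -0.02 w 0.0110
t 8.7 z 0.1324 xy 0.5087 -0.2140 yaw 51.1 F 0.3 0.1 -2.0 M 0.03 0.02 -0.02 w 0.0109
t 9.0 z 0.1302 xy 0.5086 -0.2139 yaw 51.1 F 0.5 -0.7 -2.0 M 0.03 -0.03 -0.02 w 0.0115
t 9.3 z 0.1282 xy 0.5086 -0.2139 yaw 51.1 F 0.5 0.3 -1.3 M -0.04 -0.01 0.04 w 0.0111
t 9.6 z 0.1262 xy 0.5086 -0.2140 yaw 51.1 F 0.1 -0.7 -2.1 M 0.03 0.02 -0.02 w 0.0112
t 9.9 z 0.1242 xy 0.5086 -0.2139 yaw 51.1 F 0.4 -0.3 -2.5 M 0.03 0.03 0.06 w 0.0114
t 10.2 z 0.1222 xy 0.5086 -0.2139 yaw 51.1 F -1.2 -0.0 -2.7 M -0.05 0.04 -0.01 w 0.0113
t 10.5 z 0.1202 xy 0.5086 -0.2139 yaw 51.1 F -0.3 -0.3 -2.3 M 0.01 0.03 0.00 w 0.0111
t 10.8 z 0.1182 xy 0.5086 -0.2139 yaw 51.1 F -0.0 -0.0 -1.7 M 0.06 0.01 -0.00 w 0.0110
t 11.1 z 0.1162 xy 0.5086 -0.2140 yaw 51.1 F 0.6 -0.4 -2.5 M -0.03 0.00 0.03 w 0.0111
t 11.4 z 0.1142 xy 0.5086 -0.2140 yaw 51.1 F 0.4 1.5 -2.5 M -0.02 0.04 0.00 w 0.0110
```

```bash
C="python3 chk.py 0.7 4 0.3"; 
python3 -m creep '[[0,0,0.7,0,0,0],[0,0,0.7,0,0,0],[0,0,0.6,0,0,0]]' >/dev/null && $C && 
python3 -m creep '[[0,0,0.7,0,0,0],[0,0,0.7,0,0,0],[0,0,0.6,0,0,0]]' >/dev/null && $C && 
python3 -m creep '[[0,0,0.7,0,0,0],[0,0,0.7,0,0,0],[0,0,0.6,0,0,0]]' >/dev/null && $C && 
python3 -m creep '[[0,0,0.7,0,0,0],[0,0,0.7,0,0,0],[0,0,0.6,0,0,0]]' >/dev/null && $C && 
python3 -m creep '[[0,0,0.7,0,0,0],[0,0,0.7,0,0,0],[0,0,0.6,0,0,0]]' >/dev/null && $C && 
python3 -m creep '[[0,0,0.7,0,0,0],[0,0,0.7,0,0,0],[0,0,0.6,0,0,0]]' >/dev/null && $C && 
python3 -m creep '[[0,0,0.7,0,0,0],[0,0,0.7,0,0,0],[0,0,0.6,0,0,0]]' >/dev/null && $C && 
python3 -m creep '[[0,0,0.7,0,0,0],[0,0,0.7,0,0,0],[0,0,0.6,0,0,0]]' >/dev/null && $C
```

```text
t 11.7 z 0.1122 xy 0.5086 -0.2139 yaw 51.1 F 0.9 0.0 -2.1 M 0.04 -0.07 0.00 w 0.0113
t 12.0 z 0.1102 xy 0.5086 -0.2140 yaw 51.1 F -0.7 -0.6 -1.6 M 0.06 -0.03 0.01 w 0.0112
t 12.3 z 0.1082 xy 0.5086 -0.2139 yaw 51.1 F 0.4 0.2 -2.6 M 0.05 -0.03 -0.03 w 0.0113
t 12.6 z 0.1062 xy 0.5087 -0.2139 yaw 51.1 F 0.5 -0.1 -1.6 M -0.01 0.01 -0.03 w 0.0111
t 12.9 z 0.1042 xy 0.5086 -0.2140 yaw 51.1 F 0.5 -0.3 -2.9 M 0.01 0.01 -0.07 w 0.0109
t 13.2 z 0.1022 xy 0.5086 -0.2140 yaw 51.1 F -1.1 0.2 -2.6 M -0.02 0.03 0.02 w 0.0110
t 13.5 z 0.1002 xy 0.5087 -0.2140 yaw 51.1 F -0.2 -0.3 -0.8 M 0.03 -0.01 0.02 w 0.0109
t 13.8 z 0.0984 xy 0.5087 -0.2140 yaw 51.1 F -1.0 0.3 -0.3 M 0.03 0.13 0.00 w 0.0113
```

```bash
C="python3 chk.py 6.5 5 0.3"; 
python3 -m creep '[[0,0,0.5,0,0,0],[0,0,0.5,0,0,0],[0,0,0.5,0,0,0],[0,0,0.5,0,0,0]]' >/dev/null && $C && 
python3 -m creep '[[0,0,0.5,0,0,0],[0,0,0.5,0,0,0],[0,0,0.5,0,0,0],[0,0,0.5,0,0,0]]' >/dev/null && $C && 
python3 -m creep '[[0,0,0.5,0,0,0],[0,0,0.5,0,0,0],[0,0,0.5,0,0,0]]' >/dev/null && $C && 
python3 -m creep '[[0,0,0.4,0,0,0],[0,0,0.3,0,0,0],[0,0,0.3,0,0,0]]' >/dev/null && $C && 
python3 -m creep '[[0,0,0.4,0,0,0],[0,0,0.3,0,0,0],[0,0,0.3,0,0,0]]' >/dev/null && $C && 
python3 -m creep '[[0,0,0.3,0,0,0],[0,0,0.2,0,0,0]]' >/dev/null && $C && 
python3 -m creep '[[0,0,0.3,0,0,0],[0,0,0.2,0,0,0]]' >/dev/null && $C && 
python3 -m creep '[[0,0,0.3,0,0,0],[0,0,0.2,0,0,0]]' >/dev/null && $C && 
python3 -m creep '[[0,0,0.3,0,0,0],[0,0,0.2,0,0,0]]' >/dev/null && $C
```

```text
t 14.2 z 0.0963 xy 0.5087 -0.2140 yaw 51.1 F 0.0 -0.2 1.2 M 0.07 0.09 -0.01 w 0.0113
t 14.6 z 0.0943 xy 0.5087 -0.2140 yaw 51.1 F -1.4 0.0 1.9 M 0.14 0.15 0.02 w 0.0109
t 14.9 z 0.0928 xy 0.5087 -0.2140 yaw 51.1 F -0.7 0.5 2.4 M 0.09 0.14 -0.01 w 0.0111
t 15.2 z 0.0918 xy 0.5087 -0.2140 yaw 51.1 F -0.7 0.1 2.9 M 0.09 0.13 0.11 w 0.0109
t 15.5 z 0.0908 xy 0.5087 -0.2140 yaw 51.1 F -0.2 0.4 2.8 M 0.14 0.12 0.01 w 0.0109
t 15.7 z 0.0903 xy 0.5087 -0.2140 yaw 51.1 F -1.1 0.6 2.9 M 0.12 0.11 -0.01 w 0.0109
t 15.9 z 0.0898 xy 0.5087 -0.2140 yaw 51.1 F -0.2 0.3 4.7 M 0.10 0.13 0.04 w 0.0109
t 16.1 z 0.0893 xy 0.5087 -0.2140 yaw 51.1 F -0.2 0.4 4.1 M 0.06 0.13 -0.03 w 0.0113
t 16.3 z 0.0888 xy 0.5087 -0.2140 yaw 51.1 F -1.6 0.2 4.0 M 0.04 0.06 0.02 w 0.0113
```

```bash
C="python3 chk.py 6.3 5 0.3"; 
python3 -m creep '[[0,0,0.2,0,0,0],[0,0,0.2,0,0,0],[0,0,0.1,0,0,0]]' >/dev/null && $C && 
python3 -m creep '[[0,0,0.2,0,0,0],[0,0,0.2,0,0,0],[0,0,0.1,0,0,0]]' >/dev/null && $C && 
python3 -m creep '[[0,0,0.2,0,0,0],[0,0,0.2,0,0,0],[0,0,0.1,0,0,0]]' >/dev/null && $C && 
python3 -m creep '[[0,0,0.2,0,0,0],[0,0,0.2,0,0,0]]' >/dev/null && $C && 
python3 -m creep '[[0,0,0.2,0,0,0],[0,0,0.2,0,0,0]]' >/dev/null && $C && 
python3 -m creep '[[0,0,0.2,0,0,0],[0,0,0.2,0,0,0]]' >/dev/null && $C && 
python3 -m creep '[[0,0,0.2,0,0,0],[0,0,0.2,0,0,0]]' >/dev/null && $C
```

```text
t 16.6 z 0.0883 xy 0.5087 -0.2140 yaw 51.1 F -0.7 -0.2 4.3 M -0.03 0.05 -0.00 w 0.0113
t 16.9 z 0.0878 xy 0.5087 -0.2140 yaw 51.1 F 0.0 0.9 4.2 M 0.08 0.07 0.03 w 0.0113
t 17.2 z 0.0877 xy 0.5087 -0.2140 yaw 51.1 F -2.4 0.9 9.0 M 0.16 0.32 -0.00 w 0.0111
```

```bash
C="python3 chk.py 7 7 0.17"; 
python3 -m creep '[[0,0,-0.5,0,0,0],[0,0,-0.4,0,0,0],[0,0,0,0,0,0]]' >/dev/null && $C && 
python3 -m creep '[[0,0,0,0,0,1],[0,0,0,0,0,1],[0,0,0,0,0,1]]' >/dev/null && $C && 
python3 -m creep '[[0,0,0,0,0,1],[0,0,0,0,0,1],[0,0,0,0,0,1]]' >/dev/null && $C && 
python3 -m creep '[[0,0,0,0,0,1],[0,0,0,0,0,1],[0,0,0,0,0,1]]' >/dev/null && $C && 
python3 -m creep '[[0,0,0,0,0,2],[0,0,0,0,0,2],[0,0,0,0,0,1]]' >/dev/null && $C && 
python3 -m creep '[[0,0,0,0,0,2],[0,0,0,0,0,2],[0,0,0,0,0,1]]' >/dev/null && $C && 
python3 -m creep '[[0,0,0,0,0,2],[0,0,0,0,0,2],[0,0,0,0,0,1]]' >/dev/null && $C && 
python3 -m creep '[[0,0,0,0,0,2],[0,0,0,0,0,2],[0,0,0,0,0,1]]' >/dev/null && $C && 
python3 -m creep '[[0,0,0,0,0,2],[0,0,0,0,0,2],[0,0,0,0,0,1]]' >/dev/null && $C && 
python3 -m creep '[[0,0,0,0,0,2],[0,0,0,0,0,2],[0,0,0,0,0,1]]' >/dev/null && $C
```

```text
t 17.5 z 0.0883 xy 0.5087 -0.2140 yaw 51.1 F 0.4 0.3 5.2 M 0.02 0.05 -0.01 w 0.0110
t 17.8 z 0.0882 xy 0.5087 -0.2140 yaw 48.0 F 0.3 0.1 4.7 M 0.05 0.03 0.03 w 0.0110
t 18.1 z 0.0882 xy 0.5086 -0.2140 yaw 45.0 F -0.2 -0.8 4.0 M 0.04 -0.01 0.08 w 0.0110
t 18.4 z 0.0882 xy 0.5086 -0.2140 yaw 42.0 F -0.7 0.0 4.5 M -0.02 -0.02 -0.00 w 0.0112
t 18.7 z 0.0882 xy 0.5087 -0.2139 yaw 37.0 F 0.2 -0.8 4.5 M 0.02 0.06 0.03 w 0.0113
t 19.0 z 0.0882 xy 0.5086 -0.2139 yaw 32.0 F -0.9 0.3 5.5 M 0.02 0.00 0.03 w 0.0116
t 19.3 z 0.0882 xy 0.5086 -0.2139 yaw 27.1 F 0.5 0.5 4.0 M -0.04 0.06 0.04 w 0.0111
t 19.6 z 0.0882 xy 0.5086 -0.2140 yaw 22.1 F 0.9 0.6 4.2 M 0.01 0.02 0.05 w 0.0112
t 19.9 z 0.0882 xy 0.5086 -0.2139 yaw 17.1 F -0.7 1.0 5.0 M 0.00 -0.00 0.03 w 0.0110
t 20.2 z 0.0882 xy 0.5086 -0.2139 yaw 12.1 F -0.2 0.5 5.6 M 0.03 -0.01 0.05 w 0.0110
```

```bash
C="python3 chk.py 7 7 0.14"; 
python3 -m creep '[[0,0,0,0,0,1],[0,0,0,0,0,1],[0,0,0,0,0,1],[0,0,0,0,0,1]]' >/dev/null && $C && 
python3 -m creep '[[0,0,0,0,0,1],[0,0,0,0,0,1],[0,0,0,0,0,1]]' >/dev/null && $C && 
python3 -m creep '[[0,0,0,0,0,0.6],[0,0,0,0,0,0.6],[0,0,0,0,0,0.6]]' >/dev/null && $C && 
python3 -m creep '[[0,0,0,0,0,0.5],[0,0,0,0,0,0.5]]' >/dev/null && $C && 
python3 -m creep '[[0,0,0,0,0,0.5],[0,0,0,0,0,0.5]]' >/dev/null && $C && 
python3 -m creep '[[0,0,0,0,0,0.4],[0,0,0,0,0,0.4]]' >/dev/null && $C && 
python3 -m creep '[[0,0,0,0,0,0.3],[0,0,0,0,0,0.3]]' >/dev/null && $C && 
python3 -m creep '[[0,0,0,0,0,0.3],[0,0,0,0,0,0.3]]' >/dev/null && $C && 
python3 -m creep '[[0,0,0,0,0,0.3],[0,0,0,0,0,0.3]]' >/dev/null && $C && 
python3 -m creep '[[0,0,0,0,0,0.3],[0,0,0,0,0,0.3]]' >/dev/null && $C &&
python3 -m creep '[[0,0,0,0,0,0.3],[0,0,0,0,0,0.3]]' >/dev/null && $C
```

```text
t 20.6 z 0.0882 xy 0.5086 -0.2140 yaw 8.0 F -0.8 -0.0 3.9 M -0.03 -0.02 -0.01 w 0.0112
t 20.9 z 0.0882 xy 0.5086 -0.2140 yaw 5.0 F -0.5 -0.3 5.2 M 0.01 0.03 0.07 w 0.0114
t 21.2 z 0.0882 xy 0.5086 -0.2140 yaw 3.3 F 0.3 -0.3 4.1 M 0.03 -0.03 0.03 w 0.0112
t 21.4 z 0.0882 xy 0.5086 -0.2140 yaw 2.3 F -0.3 -0.1 4.7 M 0.00 0.04 -0.00 w 0.0110
t 21.6 z 0.0882 xy 0.5086 -0.2139 yaw 1.3 F 0.1 -0.2 4.0 M 0.03 -0.00 0.04 w 0.0108
t 21.8 z 0.0882 xy 0.5086 -0.2140 yaw 0.5 F 0.3 -0.9 3.8 M 0.04 -0.03 0.05 w 0.0109
t 22.0 z 0.0882 xy 0.5086 -0.2139 yaw -0.1 F 0.4 -0.6 4.8 M -0.04 0.03 0.01 w 0.0110
t 22.2 z 0.0882 xy 0.5086 -0.2140 yaw -0.7 F -0.5 0.1 4.9 M 0.03 0.08 -0.02 w 0.0107
t 22.4 z 0.0882 xy 0.5086 -0.2139 yaw -1.3 F -0.5 0.4 4.4 M 0.01 -0.01 0.07 w 0.0109
t 22.6 z 0.0882 xy 0.5086 -0.2139 yaw -1.9 F -0.3 1.2 4.2 M 0.18 0.03 0.10 w 0.0111
t 22.8 z 0.0882 xy 0.5087 -0.2138 yaw -2.5 F 1.1 1.8 3.8 M 0.40 -0.12 0.17 w 0.0110
```

```bash
C="python3 chk.py 7 7 0.3"; 
python3 -m creep '[[0,0,0,0,0,-1],[0,0,0,0,0,-1],[0,0,0,0,0,-1],[0,0,0,0,0,-0.7],[0,0,0,0,0,0]]' >/dev/null && $C && 
python3 -m creep '[[0,0,-0.5,0,0,0],[0,0,-0.5,0,0,0],[0,0,-0.5,0,0,0],[0,0,-0.5,0,0,0]]' >/dev/null && $C && 
python3 -m creep '[[0,0,-0.5,0,0,0],[0,0,-0.5,0,0,0],[0,0,-0.5,0,0,0],[0,0,-0.5,0,0,0]]' >/dev/null && $C && 
python3 -m creep '[[0,0,-0.5,0,0,0],[0,0,-0.5,0,0,0]]' >/dev/null && $C &&
python3 -m creep '[[0,0,-0.5,0,0,0],[0,0,-0.5,0,0,0]]' >/dev/null && $C
```

```text
t 23.3 z 0.0882 xy 0.5087 -0.2140 yaw 1.2 F -0.2 1.2 4.0 M 0.09 -0.04 0.06 w 0.0113
t 23.7 z 0.0902 xy 0.5086 -0.2140 yaw 1.2 F -0.1 -0.2 3.4 M 0.01 -0.08 0.03 w 0.0114
t 24.1 z 0.0922 xy 0.5086 -0.2140 yaw 1.2 F 1.1 -0.7 2.9 M -0.04 -0.11 -0.01 w 0.0112
t 24.3 z 0.0932 xy 0.5086 -0.2139 yaw 1.2 F 0.5 0.5 2.7 M -0.01 -0.06 0.06 w 0.0111
t 24.5 z 0.0942 xy 0.5086 -0.2139 yaw 1.2 F 0.4 -0.5 1.6 M -0.06 -0.15 0.02 w 0.0108
```

```bash
C="python3 chk.py 7 7 0.3"; 
python3 -m creep '[[0,0,-0.4,0,0,0],[0,0,-0.4,0,0,0],[0,0,0,0,0,0]]' >/dev/null && $C && 
python3 -m creep '[[0,0,-0.3,0,0,0],[0,0,0,0,0,0]]' >/dev/null && $C
python3 -m creep '[[0,0,-0.3,0,0,0],[0,0,0,0,0,0]]' >/dev/null && $C
```

```text
t 24.8 z 0.0950 xy 0.5086 -0.2139 yaw 1.2 F 0.3 -0.3 1.7 M -0.11 -0.09 0.07 w 0.0108
t 25.0 z 0.0953 xy 0.5086 -0.2139 yaw 1.2 F -0.1 0.5 1.5 M -0.06 -0.06 -0.01 w 0.0114
t 25.2 z 0.0956 xy 0.5086 -0.2139 yaw 1.2 F 0.2 -0.6 1.2 M -0.04 -0.03 0.01 w 0.0114
```

```bash
python3 -m creep '[[0,0,0,0,0,0],[0,0,0,0,0,0],[0,0,0,0,0,0],[0,0,0,0,0,0],[0,0,0,0,0,0],[0,0,0,0,0,0]]' 0 20
python3 -m creep '[[0,0,-5,0,0,0],[0,0,-15,0,0,0],[0,0,-25,0,0,0],[0,0,-30,0,0,0],[-10,0,-25,0,0,0],[-25,0,0,0,0,0],[-30,0,0,0,0,0],[-30,0,0,0,0,0],[-30,0,0,0,0,0],[-20,0,0,0,0,0],[0,0,0,0,0,0]]'
python3 - <<'E'
from t import *
from m import marks
a=snap('top','top3.png'); b=snap('scene','scene3.png')
for n,im,bx in (('top',a,(415,205,490,280)),('scene',b,(250,80,320,160))):
    for k in ('white','red'):
        for q in marks(n,im,bx,k)[0]: print(n,k,q)
A=cv2.resize(a[203:283,405:485],(400,400),interpolation=2); B=cv2.resize(b[70:170,235:335],(400,400),interpolation=2)
cv2.imwrite('pics/z3.png',cv2.hconcat([A,B])[:,:,::-1])
c=np.array([.5083,-.2139,0])
for s in (1,-1):
  for n in ('top','scene'): print(n,pix(n,c+[s*.0162,s*.0162*np.tan(np.radians(1.3)),.1225]).round(1))
E
```

```text
clock: 25.8
position: [0.5086, -0.2139, 0.0955]
tcp_rot: [-180.0, 0.0, 1.2]
force: [-0.0, 0.3, 0.1]
width: 0.0853
grip_force: 0.0
clock: 26.9
position: [0.3615, -0.2167, 0.1958]
tcp_rot: [-180.0, 0.0, 1.1]
force: [-0.5, 0.6, 0.5]
width: 0.0852
grip_force: 0.0
top white (np.int32(6), [460.67, 219.5], [459, 218, 5, 4])
top white (np.int32(17), [434.59, 231.12], [433, 229, 4, 5])
top white (np.int32(16), [459.0, 234.5], [458, 232, 3, 6])
top white (np.int32(16), [460.5, 252.0], [459, 250, 4, 5])
top white (np.int32(12), [465.83, 254.67], [464, 253, 5, 4])
top red (np.int32(23), [448.83, 224.0], [447, 222, 5, 5])
top red (np.int32(25), [451.92, 262.2], [450, 260, 5, 6])
scene white (np.int32(5), [287.6, 101.6], [286, 101, 4, 2])
scene white (np.int32(4), [275.75, 107.25], [275, 107, 3, 2])
scene white (np.int32(6), [260.17, 129.5], [260, 127, 2, 6])
scene white (np.int32(11), [280.64, 131.09], [279, 130, 4, 3])
scene white (np.int32(5), [301.4, 133.4], [301, 132, 2, 4])
scene red (np.int32(4), [296.5, 114.5], [296, 114, 2, 2])
scene red (np.int32(11), [269.91, 126.73], [268, 125, 5, 4])
top [459.5 235. ]
scene [276.1 106.9]
top [460.9 252.1]
scene [287.3 101.9]
```

View pics/z3.png

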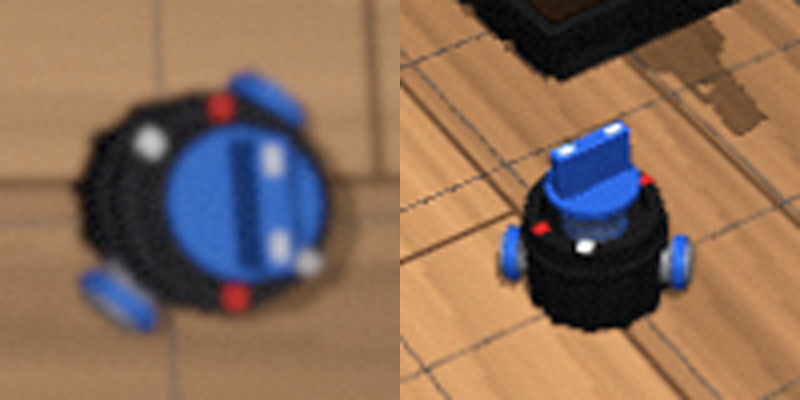

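The cartridge stands upright in the filter with its wing along the red marks. The wing marks at (459,234.5) and (460.5,252) are where they should be for the locked pose, and the gripper is clear. Handing in.

```bash
python3 -c "
from bench import ctrl
print(ctrl.finish_job())"
```

```text
the job is handed in; nothing more can be done
None
```

I locked the cartridge in the filter at the red marks and handed the job in at about 27 s; the peak push measured was about 11 N, the gripper is clear, and the arm never went near the tape, pot or jar, but the hand-in returned no verdict.

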